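# Take the empty reel off the keyed pay-off spindle

## Task

Take the empty reel off the pay-off stand: turn it on its spindle until one of the three keyways in its bore meets the key near the spindle's open end, then slide it straight out over the key and off the open end, so that it comes down into the tray waiting there and lies on its floor, clear of the spindle. Find the keyway by feel and never force the reel against the key; leave the tray standing under the spindle and the other things on the bench where they are.

Things in the scene. Friction and masses are not known exactly. Their poses are not given: they have to be found in the camera images.
- stand: Grey steel pay-off stand bolted to the bench. Origin on the bench under the front face of its upright; x points from the spindle's open end back to the upright, z up. Base 10 mm thick, x -125 to +60, y -58 to 58 mm. Upright x 0 to 12 mm, 62 mm wide, top at z = 105 mm; on its front a round bearing housing, radius 21, 12 mm long. Level steel spindle, radius 14 mm, axis at y = 0, z = 74 mm.
- spindle_end (a point): Centre of the spindle's open end, 174 mm from the upright and 74 mm above the bench. Axes as the stand's. The spindle turns only against a stiff drag brake (0.45 N m), so it keeps still under a gentle push.
- key_middle (a point): Point on the spindle's axis, half-way along its key (12 mm in from the open end; axes as the stand's, they do not turn with the key). The key is 8 mm wide, 9 mm long along the axis, reaches radius 21.5 mm and holds the reel back. Its angle round the spindle differs every time and is not given: see it or feel for it. At the start it is 23 to 97 degrees from a keyway, either way.
- reel_center (a point): Centre (on the axis, half-way along) of the empty grey plastic reel hung loosely on the spindle, free to turn and to slide 7 to 16 mm before it meets the key; 90 mm long along its x. Hexagonal flanges at both ends: 5 mm thick, 84 mm across flats, 92 mm across the rounded corners; drum radius 33 mm. 0.18 to 0.35 kg. Its z axis starts up (a flat on top).
- reel_front (a point): Centre of the reel's end face nearest the spindle's open end; axes turn with the reel. The bore, radius 15.5 mm, has three keyways right through, 18 mm wide, out to radius 26 mm, 120 degrees apart: one along the reel's -z, the others 60 degrees to either side of its +z. A keyway within about 9 degrees of the key lets it pass.
- reel_back (a point): Centre of the reel's end face nearest the upright; some 40 mm are free behind it for fingers reaching down. Three radial ribs on each end face (3.5 mm high, 5 wide, radius 25 to 40), along the reel's +z and 120 degrees either side: push one sideways to turn the reel. Leaving the end the reel jams if pushed high up; pushed level with the axis, fingers astride the spindle, it comes off freely.
- tray: Loose black open tray, 156 (x) x 150 (y) mm, walls 18 mm high and 4 mm thick, floor 4 mm thick, origin under its centre, 0.6 kg. It stands under the spindle's open end and reaches out in front of it, x roughly along the spindle. The reel slides over its wall with about 8 mm to spare.
- solder_spool: Bystander: small reel of solder with blue flanges, 53 x 95 x 34 mm, on the bench left of the stand. Origin at its underside.
- side_cutters: Bystander: side cutters with orange handles, 136 x 46 x 13 mm, on the bench left of the reel. Origin at its underside.
- long_nose: Bystander: long-nose pliers with orange handles, 168 x 26 x 13 mm, on the bench right of the reel. Origin at its underside.
- flux_tin: Bystander: round tin with a red lid, 56 mm across, 18 mm high, on the bench right of the stand. Origin at its underside.
Things that resemble listed ones, but are neither listed nor needed, are in the scene too. What is meant by the part that bears reel_center is not green, and is the smaller of those in its own colour.

How it is judged:
By the outcome, as a careful person would: the job done as asked, in the order asked, and still so for the second after the job is handed in, with the robot touching nothing.
It also fails if it takes over 51 s, if anything falls off the work surface, if the arm or the gripper's body presses on something with over 40 N, if the wrist force passes 120 N, or if a joint passes its speed limit or range.

## Robot

A 7-joint arm with a two-finger parallel gripper is mounted at the origin on a cart in front of the work surface, level with it; the furniture and walls round the work are solid. World frame = base frame: x ahead of the robot, y to its left, z up, the work surface at z = 0. Lengths are in m, angles in rad, forces in N, time in s.
With the tool pointing down it reaches from about 0.425 to 0.875 m from the base axis. Payload 4.7 kg.
Tool frame: the origin (TCP) lies on the centre line of the jaws, within the pads' length; the fingertips stand finger_overhang ahead of it and the grasp point (between the pads) lies 2 mm behind it (finger_overhang is the distance from the TCP to the fingertips, in m); z points along the fingers, y is the line along which they close (so a half turn about z gives the same grasp; the last joint's range is limited). The gripper opens to 85 mm and grips with 20 to 120 N. Pads are 22 mm wide; open, the fingers measure 114 mm over their backs; the gripper's body (76 mm by 85 mm) begins 54 mm behind the grasp point. The pads swing forward as they close: fully open they stand 13 mm farther back than shut.
Start: joints at [-1.164, 0.321, -0.07, 1.45, 0.023, 1.371, -0.057], TCP at [0.249, 0.601, 0.248] pointing down, gripper open.
Joint ranges: [-2.86, 2.86], [-0.3, 2.09], [-1.38, 1.24], [0.06, 2.45], [-1.56, 4.7], [0.09, 2.05], [-2.69, 2.69]. Speed limits (rad/s): [2.57, 2.57, 3.14, 3.14, 3.14, 3.14, 3.14].

## Interface

Orientations are given as a unit quaternion [w, x, y, z].
In Python, from cell import * gives the robot as it stands.
- The arm moves only by the tool move_arm, never from a script. Its argument "steps" is a list of rows, each an object of numbers: "dx", "dy", "dz": the shift along the world's x, y, z normalised to -1 to 1, where 1 is 10 cm; "yaw": the turn about the world's z normalised to -1 to 1, where 1 is pi rad. A call has 1 to 8 rows; each row shifts and turns the commanded pose from where the row before left it; what a row does not reach is not made up. A row lasts 1/10 s, in which the tool goes at most 50 mm and 8.59 degrees, less where a joint would pass 70% of its speed; a pose out of reach is approached as far as the arm can. A call with a number of a shift or a turn outside -1 to 1 is refused whole. A call with a gripper value outside its range is refused whole. "fingers" is the gripper command: -1 is shut, 1 is fully open, values between are in proportion, set as the call begins (left out, the last holds). The fingers move at their own pace and stop on an object; the grip force is fixed at half the most. Time passes only in rows, so rows that do not move let the fingers close. It gives the time, the measured TCP pose, the force, the opening and the grip force at its end, in the units of the state.
- sense(): the state, without advancing time (a new reading comes with each control period).
- read_camera(name): name is "side" or "top"; returns a dict with "pixels" (420x560x3 uint8, red, green, blue), "fx", "fy", "cx", "cy" (pixels), "k1" (the pictures are not rectified: a ray, as slopes to the right and down, at radius r is drawn at 1 + k1 r^2 times it, then the intrinsics apply), "xyz" and "rotation" of the camera in the world. Camera axes: x right, y down, z forward; pixel columns grow to the right and rows downward; lengths in m; the calibration is good to about 2 mm. A picture is of the moment at which its call begins. There is no depth.
- close_job(): hands the job in; it is judged then, once.
The state is a dict: "time": time; "joint_positions": joint angles; "qvel": joint speeds; "joint_torque": joint torques, N m; "eef_pos": TCP position; "eef_rot": TCP orientation; "wrist_force": force on the tool from outside, world axes, zero at the start; "wrist_torque": the same for the moment, N m; "grip_width": opening from 0.0 (shut) to 1.0 (fully open); "gripper_force": force on a finger pad.
Only numpy, scipy, OpenCV 4.12 (cv2) and the standard library are available. Lean on these libraries where they do the work, as an engineer would, in place of code of your own. Each camera call takes 0.05 s, during which the arm holds its last target. There are 200 camera calls.

## Working session

There is one attempt and no reset: what is moved stays moved. The work goes in short steps, Python scripts to look and compute and a tool call to move; the robot and the scene stay as the last step left them, time stands still between calls to the robot, and variables do not carry over. Pictures are saved under pics/ and viewed, at most 10 in all, crops included, and the job is handed in when it is done.

Besides the shell and the picture viewer there is one more tool, called after "Call:" as a command line: name --argument value ..., lists and objects as JSON in quotes. move_arm: Moves the arm, as the interface text tells. Scaled input: -1 to 1 covers 10 cm each way for a shift and pi rad each way for a turn. Its arguments: {"type":"object","properties":{"steps":{"type":"array","items":{"type":"object","properties":{"dx":{"type":"number"},"dy":{"type":"number"},"dz":{"type":"number"},"yaw":{"type":"number"}}}},"fingers":{"type":"number"}},"required":["steps"]}

```bash
mkdir -p pics
cat > h.py <<'E'
from cell import *
import numpy as np, cv2
def snap(name,fn):
    c=read_camera(name); cv2.imwrite('pics/'+fn,c['pixels'][:,:,::-1]); np.save('pics/'+fn+'.npy',{k:v for k,v in c.items()},allow_pickle=True); return c
def load(fn): return np.load('pics/'+fn+'.npy',allow_pickle=True).item()
def ray(c,u,v):
    K=np.array([[c['fx'],0,c['cx']],[0,c['fy'],c['cy']],[0,0,1.]])
    p=cv2.undistortPoints(np.array([[[u,v]]],float),K,np.array([c['k1'],0,0,0.]))[0,0]
    R=np.array(c['rotation']); 
    if R.shape!=(3,3):
        from scipy.spatial.transform import Rotation as Ro
        R=Ro.from_quat(np.roll(R,-1)).as_matrix()
    d=R@np.array([p[0],p[1],1]); return np.array(c['xyz']),d
def atz(c,u,v,z):
    o,d=ray(c,u,v); return o+d*(z-o[2])/d[2]
def proj(c,P):
    R=np.array(c['rotation'])
    if R.shape!=(3,3):
        from scipy.spatial.transform import Rotation as Ro
        R=Ro.from_quat(np.roll(R,-1)).as_matrix()
    q=R.T@(np.array(P)-c['xyz']); x,y=q[:2]/q[2]; f=1+c['k1']*(x*x+y*y)
    return c['fx']*x*f+c['cx'],c['fy']*y*f+c['cy']
E
python3 - <<'E'
from h import *
for n in('top','side'):
    c=snap(n,n+'0.png'); print(n,c['xyz'],c['rotation'],c['fx'],c['k1'])
s=sense(); print(s)
E
```

```text
top [0.39683    0.11725513 1.33379967] [-0.03590983  0.70949024 -0.70249617  0.04281602] 519.4430463812871 -0.18956745953622148
side [0.57867245 0.80482083 0.61424821] [-0.00432445  0.0016772   0.89237213 -0.45127648] 402.77977343639503 -0.0916734387641658
{'time': 0.1, 'joint_positions': array([-1.16389083,  0.32175678, -0.07009504,  1.45153687,  0.02263808,
        1.37079637, -0.05690079]), 'qvel': array([ 0.00036066, -0.00313275,  0.00013113, -0.00189171, -0.00052524,
        0.002079  , -0.00102782]), 'joint_torque': array([-2.73174001e-04, -4.94878614e+01, -3.83909913e-01, -3.15210593e+01,
        1.30221064e-02,  7.48178893e-03,  5.63226351e-06]), 'eef_pos': array([0.24868687, 0.60006586, 0.2473359 ]), 'eef_rot': array([-1.04554676e-04,  1.95120813e-01,  9.80778842e-01, -8.48858144e-04]), 'wrist_force': array([0.03280919, 0.33776073, 0.6004633 ]), 'wrist_torque': array([-0.03970688,  0.004246  ,  0.02805376]), 'gripper_force': 0.0, 'grip_width': 1.0027693799594244}
```

View pics/top0.png

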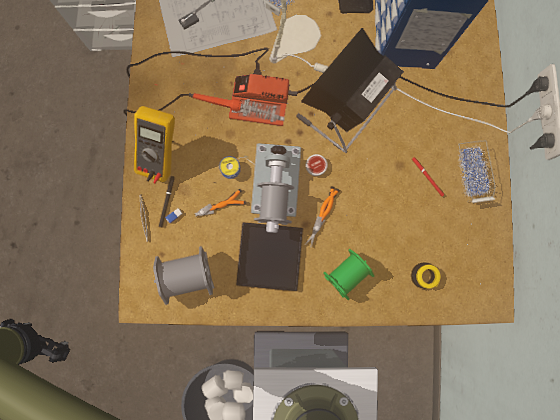

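View pics/side0.png

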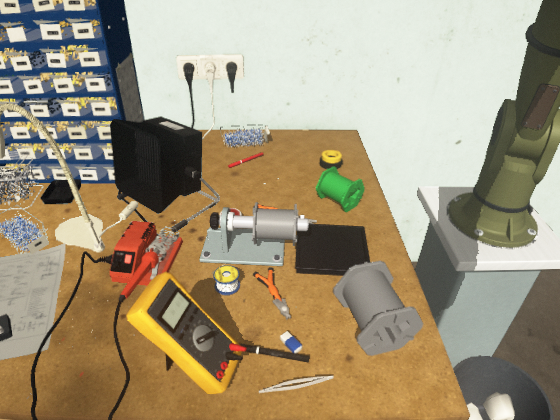

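The top view shows the stand at (275,185) with its spindle end at (272,228), toward the robot. The tray is at (270,257), the cutters at (222,204), the pliers at (324,212), the solder spool at (230,166) and the flux tin at (317,164). The side view shows the reel on the spindle at (275,222). I'll zoom in on both.

Run:
```python
from h import *
a=cv2.imread('pics/top0.png')[130:295,190:350]; b=cv2.imread('pics/side0.png')[190:290,190:380]
a=cv2.resize(a,None,fx=3.6,fy=3.6,interpolation=cv2.INTER_CUBIC); b=cv2.resize(b,None,fx=4.2,fy=4.2,interpolation=cv2.INTER_CUBIC)
cv2.imwrite('pics/tc.png',a);cv2.imwrite('pics/sc.png',b)
```

```text
(no output)
```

View pics/tc.png

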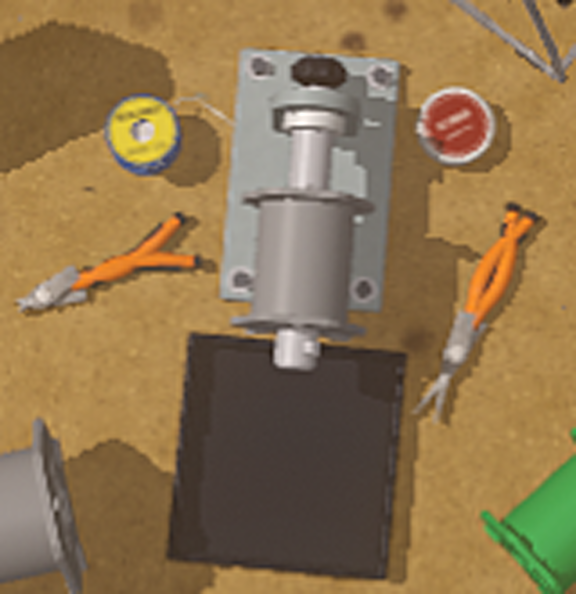

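View pics/sc.png

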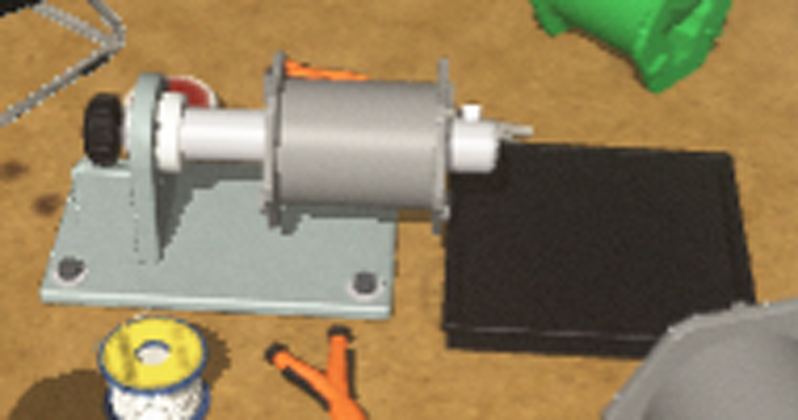

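The top crop shows the key right of the spindle's centre line, at crop (310,348). In the side crop it sticks up at (471,112). So it points up, tilted toward -y. Next I'll compute the poses.

Run:
```python
from h import *
import cell
print([n for n in dir(cell) if not n.startswith('_')][:40], getattr(cell,'finger_overhang',None))
t=load('top0.png');s=load('side0.png')
T=lambda a,b:(a/3.6+190-.36,b/3.6+130-.36); S=lambda a,b:(a/4.2+190-.38,b/4.2+190-.38)
for n,p in dict(bl=(241,50),br=(400,62),fr=(383,312),fl=(221,297)).items(): print('base',n,atz(t,*T(*p),.01)[:2].round(4))
for n,p in dict(bl=(75,160),fl=(388,318),bnear=(41,300)).items(): print('side base',n,atz(s,*S(*p),.01)[:2].round(4))
for n,p in dict(tl=(191,335),tr=(406,353),br=(387,578),bl=(167,560)).items(): print('tray',n,atz(t,*T(*p),.018)[:2].round(4))
for n,p in dict(endL=(273,368),endR=(317,370),).items(): print(n,atz(t,*T(*p),.074)[:2].round(4))
# back axis & front flange
for n,p in dict(bf=(310,203),bL=(243,200),bR=(376,208),fL=(232,322),fR=(365,332)).items(): print(n,atz(t,*T(*p),.074)[:2].round(4))
```

```text
['Unreachable', 'close_job', 'finger_overhang', 'read_camera', 'sense'] 0.017
base bl [0.7307 0.1574]
base br [0.7231 0.0419]
base fr [0.5404 0.0535]
base fl [0.55   0.1691]
side base bl [0.7253 0.0493]
side base fl [0.5497 0.1782]
side base bnear [0.7289 0.1653]
tray tl [0.5218 0.1896]
tray tr [0.5106 0.0375]
tray br [0.3523 0.0499]
tray bl [0.3633 0.2041]
endL [0.4947 0.1307]
endR [0.4936 0.101 ]
bf [0.6078 0.1068]
bL [0.6094 0.1525]
bR [0.6049 0.0617]
fL [0.5256 0.1588]
fR [0.5198 0.0687]
```

```bash
cat >> h.py <<'E'
T=lambda a,b:(a/3.6+190-.36,b/3.6+130-.36); S=lambda a,b:(a/4.2+190-.38,b/4.2+190-.38)
def W(p,q):
    c,s=np.cos(p[2]),np.sin(p[2]); return np.array([p[0]+c*q[0]-s*q[1],p[1]+s*q[0]+c*q[1],q[2]])
E
python3 - <<'E'
from h import *
from scipy.optimize import least_squares
t=load('top0.png');s=load('side0.png')
obs=[(t,T(241,50),(.06,.058,.01)),(t,T(400,62),(.06,-.058,.01)),(t,T(383,312),(-.125,-.058,.01)),(t,T(221,297),(-.125,.058,.01)),
(s,S(388,318),(-.125,.058,0.0)),(s,S(41,302),(.06,.058,0.0)),(s,S(396,302),(-.125,.058,.01)),
(t,T(273,362),(-.174,.014,.074)),(t,T(318,365),(-.174,-.014,.074)),(s,S(474,171),(-.174+.012,0.004,.0605)),(s,S(170,76),(0,0,.105))][:-1]
f=lambda p:np.concatenate([np.array(proj(c,W(p,q)))-uv for c,uv,q in obs])
r=least_squares(f,[.67,.105,-.07],loss='soft_l1'); p=r.x; print(p,np.degrees(p[2]));print(f(p).reshape(-1,2).round(1).tolist())
np.save('stand.npy',p)
print('end',W(p,(-.174,0,.074)),'key',W(p,(-.162,0,.074)))
# key tip: predicted crop pixels vs angle (from +z toward -y)
for a in range(-20,100,10):
    A=np.radians(a);q=W(p,(-.162,-.0215*np.sin(A),.074+.0215*np.cos(A)))
    u=proj(t,q);v=proj(s,q);print(a,[round((u[0]-189.64)*3.6),round((u[1]-129.64)*3.6)],[round((v[0]-189.62)*4.2),round((v[1]-189.62)*4.2)])
for x in (-.16,-.15,-.14,-.06,-.05,-.04):
    q=W(p,(x,0,.0725+.042));u=proj(t,q);v=proj(s,q);print(x,[round((u[0]-189.64)*3.6),round((u[1]-129.64)*3.6)],[round((v[0]-189.62)*4.2),round((v[1]-189.62)*4.2)])
E
```

```text
[ 0.66844914  0.10310997 -0.06783463] -3.8866377491859985
[[0.2, -0.6], [0.3, -0.5], [-0.1, 0.2], [-0.2, 0.9], [0.7, 0.5], [-0.5, 0.2], [-1.1, 1.0], [0.8, 1.2], [-0.3, 1.3], [-1.3, -0.9]]
end [0.49484932 0.11490414 0.074     ] key [0.50682172 0.11409075 0.074     ]
-20 [287, 347] [472, 120]
-10 [292, 347] [472, 114]
0 [298, 348] [472, 109]
10 [304, 348] [472, 105]
20 [309, 349] [472, 102]
30 [314, 349] [472, 101]
40 [319, 350] [471, 101]
50 [322, 350] [471, 102]
60 [326, 351] [471, 104]
70 [328, 352] [471, 107]
80 [329, 352] [470, 112]
90 [330, 353] [470, 117]
-0.16 [298, 342] [470, 79]
-0.15 [299, 327] [450, 78]
-0.14 [301, 312] [430, 77]
-0.06 [310, 192] [272, 71]
-0.05 [311, 177] [253, 70]
-0.04 [312, 162] [233, 69]
```

Run:
```python
from h import *
t=load('top0.png');s=load('side0.png')
f=14
def crop(c,u0,v0,w,h): return cv2.resize(np.ascontiguousarray(c['pixels'][v0:v0+h,u0:u0+w,::-1]),None,fx=f,fy=f,interpolation=cv2.INTER_NEAREST)
a=crop(t,261,220,22,16); b=crop(s,292,208,28,26)
p=np.load('stand.npy')
def key(A,x): # outline of key tip+root edges
    A=np.radians(A); r=np.array([-np.sin(A),np.cos(A)]); n=np.array([np.cos(A),np.sin(A)])
    return [W(p,(x,*(r*R+n*w+[0,.074]))) for R,w in((.013,-.004),(.0215,-.004),(.0215,.004),(.013,.004))]
rows=[]
for A in (None,15,25,35):
    aa,bb=a.copy(),b.copy()
    if A is not None:
        for x in(-.1575,-.1665):
            k=key(A,x)
            for c,im,u0,v0 in((t,aa,261,220),(s,bb,292,208)):
                q=np.array([[(proj(c,P)[0]+.5-u0)*f,(proj(c,P)[1]+.5-v0)*f] for P in k],int); cv2.polylines(im,[q],False,(0,0,255),1)
    m=np.zeros((b.shape[0],a.shape[1]+b.shape[1],3),np.uint8); m[:a.shape[0],:a.shape[1]]=aa; m[:,a.shape[1]:]=bb; rows.append(cv2.resize(m,None,fx=.57,fy=.57,interpolation=cv2.INTER_AREA))
cv2.imwrite('pics/key.png',np.vstack([np.hstack(rows[:2]),np.hstack(rows[2:])]))
```

```text
(no output)
```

View pics/key.png

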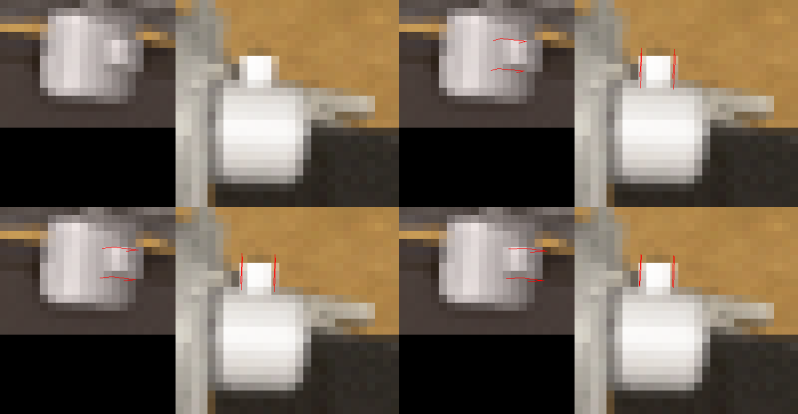

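The stand fits to about 1 px: the reel's back face is at stand x of about -0.058 and its front at -0.149. The key is about 30° from up toward -y, so the top rib has to go about 30° toward +y. Now I'll approach the space behind the reel.

Call:
move_arm --steps '[{"dx": 0.24, "dy": -0.31, "yaw": 0.0065}, {"dx": 0.24, "dy": -0.31, "yaw": 0.0065}, {"dx": 0.24, "dy": -0.31, "yaw": 0.0065}, {"dx": 0.24, "dy": -0.31, "yaw": 0.0065}, {"dx": 0.24, "dy": -0.31, "yaw": 0.0065}, {"dx": 0.24, "dy": -0.31, "yaw": 0.0065}, {"dx": 0.24, "dy": -0.31, "yaw": 0.0065}, {"dx": 0.24, "dy": -0.31, "yaw": 0.0065}]' --fingers -0.3

```text
$.steps[0]: bad value
```

Call:
move_arm --steps '[{"dx": 0.24, "dy": -0.31, "yaw": 0.0065}, {"dx": 0.24, "dy": -0.31, "yaw": 0.0065}, {"dx": 0.24, "dy": -0.31, "yaw": 0.0065}, {"dx": 0.24, "dy": -0.31, "yaw": 0.0065}, {"dx": 0.24, "dy": -0.31, "yaw": 0.0065}, {"dx": 0.24, "dy": -0.31, "yaw": 0.0065}, {"dx": 0.24, "dy": -0.31, "yaw": 0.0065}, {"dx": 0.24, "dy": -0.31, "yaw": 0.0065}]'

```text
$.steps[0]: bad value
```

Call:
move_arm --steps '[{}, {}]'

```text
$.steps[0]: bad value
```

Call:
move_arm --steps '[{"dx": 0.24, "dy": -0.31, "dz": 0, "yaw": 0.0065}, {"dx": 0.24, "dy": -0.31, "dz": 0, "yaw": 0.0065}, {"dx": 0.24, "dy": -0.31, "dz": 0, "yaw": 0.0065}, {"dx": 0.24, "dy": -0.31, "dz": 0, "yaw": 0.0065}, {"dx": 0.24, "dy": -0.31, "dz": 0, "yaw": 0.0065}, {"dx": 0.24, "dy": -0.31, "dz": 0, "yaw": 0.0065}, {"dx": 0.24, "dy": -0.31, "dz": 0, "yaw": 0.0065}, {"dx": 0.24, "dy": -0.31, "dz": 0, "yaw": 0.0065}]' --fingers -0.3

```text
time: 0.9
eef_pos: [0.4414, 0.3509, 0.248]
eef_rot: [-0.0, 0.114, 0.993, -0.0]
wrist_force: [-0.4, 0.1, 0.4]
grip_width: 0.349
gripper_force: 0.0
```

Call:
move_arm --steps '[{"dx": 0.24, "dy": -0.31, "dz": 0, "yaw": 0.0065}, {"dx": 0.24, "dy": -0.31, "dz": 0, "yaw": 0.0065}, {"dx": 0.24, "dy": -0.31, "dz": 0, "yaw": 0.0065}, {"dx": 0.24, "dy": -0.31, "dz": 0, "yaw": 0.0065}, {"dx": 0.24, "dy": -0.31, "dz": 0, "yaw": 0.0065}, {"dx": 0.24, "dy": -0.31, "dz": 0, "yaw": 0.0065}, {"dx": 0.24, "dy": -0.31, "dz": 0, "yaw": 0.0065}, {"dx": 0.24, "dy": -0.28, "dz": 0, "yaw": 0.006}]'

```text
time: 1.7
eef_pos: [0.6334, 0.1056, 0.2479]
eef_rot: [-0.0, 0.034, 0.999, -0.0]
wrist_force: [1.0, -0.1, 0.1]
grip_width: 0.348
gripper_force: 0.0
```

Call:
move_arm --steps '[{"dx": 0, "dy": 0, "dz": -0.3, "yaw": 0}, {"dx": 0, "dy": 0, "dz": -0.3, "yaw": 0}, {"dx": 0, "dy": 0, "dz": -0.3, "yaw": 0}, {"dx": 0, "dy": 0, "dz": 0, "yaw": 0}]'

```text
time: 2.1
eef_pos: [0.6294, 0.107, 0.1529]
eef_rot: [-0.005, 0.034, 0.999, -0.001]
wrist_force: [0.0, 0.3, -0.8]
grip_width: 0.354
gripper_force: 0.0
```

Run:
```python
from h import *
c=snap('side','s1.png'); b=np.ascontiguousarray(c['pixels'][130:270,190:350,::-1]); cv2.imwrite('pics/s1c.png',cv2.resize(b,None,fx=4.2,fy=4.2,interpolation=cv2.INTER_CUBIC))
s=sense(); p=np.load('stand.npy'); e=s['eef_pos']; d=e[:2]-p[:2]; k,q=np.cos(p[2]),np.sin(p[2])
print('stand frame',k*d[0]+q*d[1],-q*d[0]+k*d[1],e,s['grip_width'],s['eef_rot'],'yaw',2*np.degrees(np.arctan2(s['eef_rot'][2],s['eef_rot'][1]))-180,'time',s['time'])
# front edge of finger tips predicted
for dz in(.017,.012,.007):
    v=proj(c,e+np.array([-.011,.03,-dz]));print(dz,(v[0]-190)*4.2,(v[1]-130)*4.2)
```

```text
stand frame -0.03758847635961386 0.00159966001467708 [0.63105554 0.10725379 0.15593436] 0.34947945573066214 [-2.60835661e-03  3.37907654e-02  9.99425253e-01 -7.38310202e-04] yaw -3.872887980422206 time 2.15
0.017 244.370792936404 316.1269403002919
0.012 244.07003775964802 307.6853560899037
0.007 243.76757201137622 299.18275755159186
```

View pics/s1c.png

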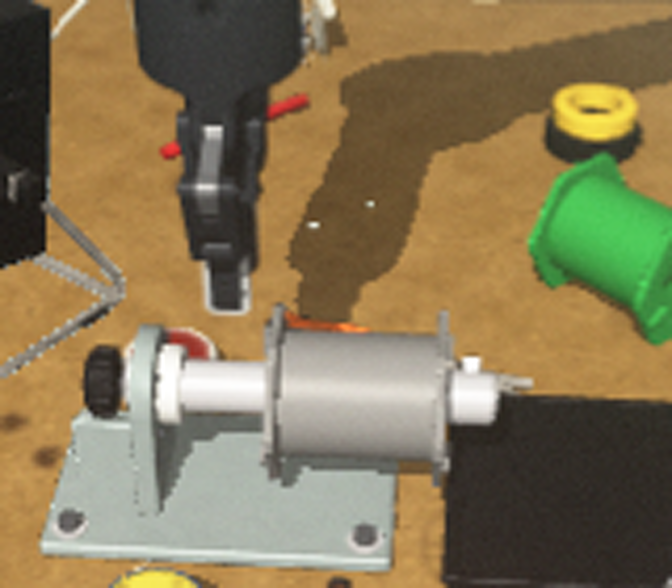

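The tip is about 14.5 mm beyond the TCP at this opening, and the path down between reel and housing is clear. I'll descend astride the top rib.

Call:
move_arm --steps '[{"dx": 0, "dy": -0.02, "dz": -0.16, "yaw": 0}, {"dx": 0, "dy": 0, "dz": -0.16, "yaw": 0}, {"dx": 0, "dy": 0, "dz": -0.16, "yaw": 0}, {"dx": 0, "dy": 0, "dz": 0, "yaw": 0}, {"dx": 0, "dy": 0, "dz": 0, "yaw": 0}, {"dx": 0, "dy": 0, "dz": 0, "yaw": 0}]'

```text
time: 2.75
eef_pos: [0.6334, 0.1056, 0.111]
eef_rot: [0.001, 0.034, 0.999, 0.0]
wrist_force: [-0.4, 0.1, 0.3]
grip_width: 0.35
gripper_force: 0.0
```

```bash
cat >> h.py <<'E'
def st():
    s=sense(); p=np.load('stand.npy'); e=s['eef_pos']; d=e[:2]-p[:2]; k,q=np.cos(p[2]),np.sin(p[2])
    print('stand mm',(1000*np.array([k*d[0]+q*d[1],-q*d[0]+k*d[1],e[2]])).round(1),'F',s['wrist_force'].round(1),'M',s['wrist_torque'].round(2),'grip',round(s['grip_width'],3),'yaw',(2*np.degrees(np.arctan2(s['eef_rot'][2],s['eef_rot'][1]))-180).round(2),'t',s['time'])
E
python3 -c "
from h import *
st()"
```

```text
stand mm [-3.52e+01  1.00e-01  1.11e+02] F [-0.4  0.1  0.3] M [ 0.01 -0.02 -0.05] grip 0.35 yaw -3.87 t 2.75
```

Call:
move_arm --steps '[{"dx": -0.04, "dy": 0.003, "dz": -0.02, "yaw": 0}, {"dx": -0.03, "dy": 0.002, "dz": 0, "yaw": 0}, {"dx": -0.03, "dy": 0.002, "dz": 0, "yaw": 0}, {"dx": -0.02, "dy": 0.001, "dz": 0, "yaw": 0}, {"dx": -0.02, "dy": 0.001, "dz": 0, "yaw": 0}, {"dx": 0, "dy": 0, "dz": 0, "yaw": 0}, {"dx": 0, "dy": 0, "dz": 0, "yaw": 0}]'

```text
time: 3.45
eef_pos: [0.6187, 0.1064, 0.1084]
eef_rot: [-0.0, 0.034, 0.999, 0.0]
wrist_force: [0.2, 0.7, -0.6]
grip_width: 0.351
gripper_force: 0.0
```

Run:
```python
from h import *
st()
c=snap('side','s2.png'); b=np.ascontiguousarray(c['pixels'][170:270,190:350,::-1])
a=load('s1.png')['pixels'][170:270,190:350,::-1]
f=3; cv2.imwrite('pics/s2c.png',np.vstack([cv2.resize(np.ascontiguousarray(i),None,fx=f,fy=f,interpolation=cv2.INTER_CUBIC) for i in(a,b)]))
```

```text
stand mm [-49.9  -0.  108.4] F [ 0.2  0.7 -0.6] M [-0.01 -0.04 -0.03] grip 0.351 yaw -3.87 t 3.45
```

View pics/s2c.png

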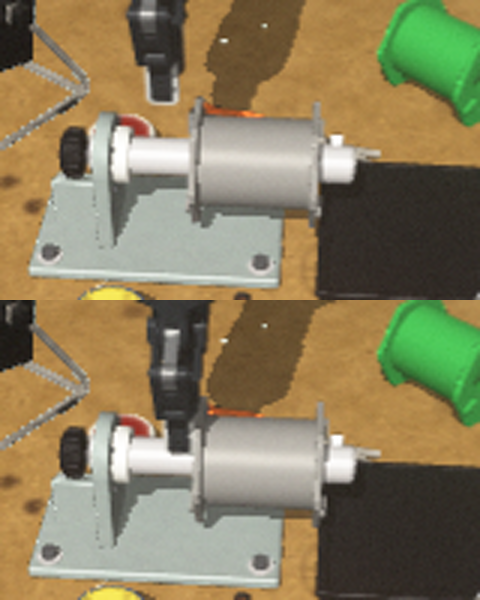

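Run:
```python
from h import *
c=load('s2.png');p=np.load('stand.npy')
def P(n,q):
    v=proj(c,W(p,q)); print(n,round((v[0]-190+.5)*3),round((v[1]-170+.5)*3+300))
for y in(.015,.0295): P('tip front',(-.061,y,.094)); P('tip back',(-.039,y,.094)); P('25 above',(-.061,y,.119))
for x in(-.058,-.061,-.064): P('flange back corner%g'%x,(x,.046,.0725)); P('flange top -24',(x,.0243,.1145)); 
for x in(-.149,-.152,-.155): P('front corner%g'%x,(x,.046,.0725))
im=c['pixels'][170:270,190:350]; im0=load('s1.png')['pixels'][170:270,190:350]
# subpixel reel shift via phase correlation on front flange
for y0,y1,x0,x1 in((30,78,96,112),(38,78,58,72)):
    a=cv2.cvtColor(np.ascontiguousarray(im0),cv2.COLOR_RGB2GRAY).astype(np.float32)[y0:y1,x0:x1]; b=cv2.cvtColor(np.ascontiguousarray(im),cv2.COLOR_RGB2GRAY).astype(np.float32)[y0:y1,x0:x1]
    print(cv2.phaseCorrelate(a,b))
```

```text
tip front 195 447
tip back 164 445
25 above 194 418
tip front 193 459
tip back 162 458
25 above 192 430
flange back corner-0.058 187 498
flange top -24 189 431
flange back corner-0.061 191 498
flange top -24 193 431
flange back corner-0.064 196 498
flange top -24 197 431
front corner-0.149 317 503
front corner-0.152 321 503
front corner-0.155 326 504
((0.6667908921016048, 0.004878437743567332), 0.9475953793153167)
((0.7048326712151329, 0.15472548032014544), 0.673160789012909)
```

Pads are at the back face; the reel has slid only about 2 mm. Next I'll push the rib toward +y.

Call:
move_arm --steps '[{"dx": 0.002, "dy": 0.04, "dz": 0, "yaw": 0}, {"dx": 0.002, "dy": 0.04, "dz": 0, "yaw": 0}, {"dx": 0.002, "dy": 0.04, "dz": 0, "yaw": 0}, {"dx": 0.002, "dy": 0.04, "dz": 0, "yaw": 0}, {"dx": 0.002, "dy": 0.03, "dz": 0, "yaw": 0}, {"dx": 0.002, "dy": 0.03, "dz": 0, "yaw": 0}, {"dx": 0.002, "dy": 0.03, "dz": 0, "yaw": 0}, {"dx": 0, "dy": 0, "dz": 0, "yaw": 0}]'

```text
time: 4.3
eef_pos: [0.62, 0.1321, 0.1081]
eef_rot: [-0.0, 0.033, 0.999, 0.0]
wrist_force: [-0.5, -0.4, -0.8]
grip_width: 0.351
gripper_force: 0.1
```

Run:
```python
from h import *
st()
c=snap('side','s3.png'); t=snap('top','t3.png')
b=np.ascontiguousarray(c['pixels'][170:270,190:350,::-1]); a=np.ascontiguousarray(t['pixels'][150:250,220:330,::-1])
f=4.2; cv2.imwrite('pics/s3c.png',cv2.resize(b,None,fx=f,fy=f,interpolation=cv2.INTER_CUBIC))
```

```text
stand mm [-50.3  25.7 108.1] F [-0.5 -0.4 -0.8] M [-0.02 -0.02 -0.01] grip 0.351 yaw -3.83 t 4.3
```

View pics/s3c.png

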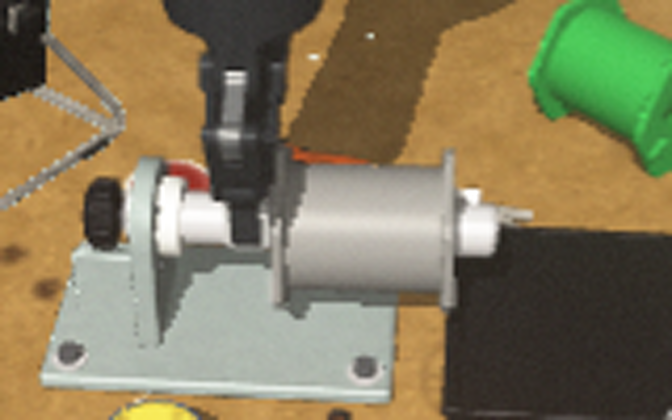

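Run:
```python
from h import *
c=load('s3.png');p=np.load('stand.npy')
for th in range(0,61,5):
    a=np.radians(th); pts=[]
    for k in range(6):
        for d in (-7,-3,0,3,7):
            A=np.radians(30+60*k+d)-0; r=min(.042/np.cos(np.radians(d-0+30) if 0 else np.radians(30-abs(d))),.046)
            pts.append((r*np.sin(A+a),r*np.cos(A+a)))
    v=np.array([proj(c,W(p,(-.153,y,.0725+z))) for y,z in pts])
    i=v[:,1].argmin();j=v[:,1].argmax();F=lambda q:[round((q[0]-189.5)*4.2),round((q[1]-169.5)*4.2)]
    print(th,F(v[i]),F(v[j]),round((v[j]-v[i])[1]*4.2))
```

```text
0 [457, 140] [449, 316] 176
5 [457, 140] [449, 315] 175
10 [457, 141] [449, 313] 172
15 [457, 143] [449, 311] 169
20 [457, 145] [450, 309] 165
25 [456, 147] [450, 312] 165
30 [456, 145] [450, 314] 170
35 [456, 143] [450, 315] 173
40 [456, 141] [449, 316] 175
45 [456, 140] [449, 317] 177
50 [457, 140] [449, 317] 177
55 [457, 140] [449, 317] 177
60 [457, 140] [449, 316] 176
```

The reel has turned about 25° (the front flange silhouette has shrunk to 158 px). I'll nudge it slightly more, then feel forward gently.

Call:
move_arm --steps '[{"dx": 0.001, "dy": 0.015, "dz": 0, "yaw": 0}, {"dx": 0, "dy": 0, "dz": 0, "yaw": 0}, {"dx": -0.02, "dy": 0.001, "dz": 0, "yaw": 0}, {"dx": -0.02, "dy": 0.001, "dz": 0, "yaw": 0}, {"dx": -0.01, "dy": 0.001, "dz": 0, "yaw": 0}, {"dx": 0, "dy": 0, "dz": 0, "yaw": 0}]'

```text
time: 5.0
eef_pos: [0.6152, 0.1332, 0.1084]
eef_rot: [0.0, 0.034, 0.999, 0.0]
wrist_force: [0.0, -0.4, 0.7]
grip_width: 0.348
gripper_force: 0.3
```

Call:
move_arm --steps '[{"dx": -0.01, "dy": 0.001, "dz": 0, "yaw": 0}, {"dx": 0, "dy": 0, "dz": 0, "yaw": 0}, {"dx": 0, "dy": 0, "dz": 0, "yaw": 0}]'

```text
time: 5.3
eef_pos: [0.6143, 0.1333, 0.1084]
eef_rot: [0.0, 0.034, 0.999, 0.0]
wrist_force: [0.9, -0.8, -0.6]
grip_width: 0.352
gripper_force: 0.4
```

Call:
move_arm --steps '[{"dx": -0.01, "dy": 0.001, "dz": 0, "yaw": 0}, {"dx": 0, "dy": 0, "dz": 0, "yaw": 0}, {"dx": 0, "dy": 0, "dz": 0, "yaw": 0}]'

```text
time: 5.6
eef_pos: [0.6133, 0.1334, 0.1083]
eef_rot: [-0.0, 0.034, 0.999, 0.0]
wrist_force: [1.0, -0.7, -0.2]
grip_width: 0.346
gripper_force: 0.5
```

Call:
move_arm --steps '[{"dx": -0.01, "dy": 0.001, "dz": 0, "yaw": 0}, {"dx": 0, "dy": 0, "dz": 0, "yaw": 0}, {"dx": 0, "dy": 0, "dz": 0, "yaw": 0}]'

```text
time: 5.9
eef_pos: [0.6122, 0.1335, 0.1084]
eef_rot: [-0.0, 0.034, 0.999, 0.0]
wrist_force: [1.1, -0.5, -1.7]
grip_width: 0.349
gripper_force: 0.5
```

Call:
move_arm --steps '[{"dx": -0.01, "dy": 0.001, "dz": 0, "yaw": 0}, {"dx": 0, "dy": 0, "dz": 0, "yaw": 0}, {"dx": 0, "dy": 0, "dz": 0, "yaw": 0}]'

```text
time: 6.2
eef_pos: [0.6112, 0.1337, 0.1083]
eef_rot: [-0.0, 0.034, 0.999, 0.0]
wrist_force: [0.1, -1.0, -0.5]
grip_width: 0.35
gripper_force: 0.4
```

Run:
```python
from h import *
st()
c=snap('side','s4.png'); a=load('s3.png')
g=lambda c,x0,x1:cv2.cvtColor(np.ascontiguousarray(c['pixels'][200:250,x0:x1]),cv2.COLOR_RGB2GRAY).astype(np.float32)
print(cv2.phaseCorrelate(g(a,285,307),g(c,285,307)))
p=np.load('stand.npy'); 
# bright spindle -> flange edge columns on a row
for q in (a,c): print(q['pixels'][225,290:316,0].tolist())
for x in(-.15,-.155,-.16,-.165): print(x,proj(c,W(p,(x,.043,.0725)))[0].round(2))
```

```text
stand mm [-59.2  26.6 108.3] F [ 0.1 -1.  -0.5] M [-0.14 -0.16  0.01] grip 0.35 yaw -3.87 t 6.2
((0.701825479631319, -0.4629820254807342), 0.5420362448692322)
[209, 209, 212, 213, 206, 190, 210, 185, 144, 197, 247, 248, 248, 248, 248, 248, 246, 225, 124, 49, 47, 48, 47, 50, 49, 49]
[217, 217, 215, 218, 219, 218, 220, 217, 214, 200, 207, 188, 197, 248, 247, 248, 246, 225, 121, 50, 50, 50, 50, 52, 51, 49]
-0.15 295.67
-0.155 298.06
-0.16 300.44
-0.165 302.83
```

Call:
move_arm --steps '[{"dx": -0.01, "dy": 0.001, "dz": 0, "yaw": 0}, {"dx": -0.01, "dy": 0, "dz": 0, "yaw": 0}, {"dx": 0, "dy": 0, "dz": 0, "yaw": 0}]'

```text
time: 6.55
eef_pos: [0.6091, 0.1338, 0.1083]
eef_rot: [-0.0, 0.034, 0.999, 0.0]
wrist_force: [0.5, 0.2, 0.4]
grip_width: 0.348
gripper_force: 0.4
```

Call:
move_arm --steps '[{"dx": -0.01, "dy": 0.001, "dz": 0, "yaw": 0}, {"dx": -0.01, "dy": 0.001, "dz": 0, "yaw": 0}, {"dx": 0, "dy": 0, "dz": 0, "yaw": 0}]'

```text
time: 6.85
eef_pos: [0.6071, 0.1339, 0.1083]
eef_rot: [-0.0, 0.034, 0.999, 0.0]
wrist_force: [1.2, -1.6, 0.0]
grip_width: 0.354
gripper_force: 0.4
```

Run:
```python
from h import *
st()
c=snap('side','s5.png'); print(c['pixels'][225,290:316,0].tolist())
t=snap('top','t5.png')
```

```text
stand mm [-63.3  26.6 108.3] F [ 1.2 -1.6  0. ] M [-0.05 -0.12 -0.01] grip 0.354 yaw -3.87 t 6.85
[216, 216, 217, 218, 218, 218, 217, 218, 218, 219, 213, 199, 205, 189, 199, 248, 246, 222, 122, 46, 47, 50, 52, 52, 51, 45]
```

No resistance, and the reel front is now past the key's back face, so a keyway has met the key. Now I'll retreat, widen the fingers and go down to axis level astride the spindle.

Call:
move_arm --steps '[{"dx": 0, "dy": -0.03, "dz": 0, "yaw": 0}, {"dx": 0.05, "dy": -0.003, "dz": 0, "yaw": 0}, {"dx": 0.05, "dy": -0.003, "dz": 0, "yaw": 0}, {"dx": 0.05, "dy": -0.003, "dz": 0, "yaw": 0}, {"dx": 0, "dy": -0.08, "dz": 0, "yaw": 0.005}, {"dx": 0, "dy": -0.08, "dz": 0, "yaw": 0.005}, {"dx": 0, "dy": -0.08, "dz": 0, "yaw": 0.005}, {"dx": 0, "dy": 0, "dz": 0, "yaw": 0}]'

```text
time: 7.75
eef_pos: [0.6224, 0.1033, 0.1084]
eef_rot: [0.0, 0.011, 1.0, -0.0]
wrist_force: [0.0, 0.4, 0.5]
grip_width: 0.346
gripper_force: 0.0
```

Call:
move_arm --steps '[{"dx": 0, "dy": 0, "dz": 0, "yaw": 0}, {"dx": 0, "dy": 0, "dz": 0, "yaw": 0}, {"dx": 0, "dy": 0, "dz": 0, "yaw": 0}, {"dx": 0, "dy": 0, "dz": 0, "yaw": 0}, {"dx": 0, "dy": 0, "dz": 0, "yaw": 0}]' --fingers 0.6

```text
time: 8.25
eef_pos: [0.6223, 0.1063, 0.1084]
eef_rot: [0.0, 0.01, 1.0, 0.0]
wrist_force: [-0.1, 0.0, -0.5]
grip_width: 0.798
gripper_force: 0.0
```

```bash
python3 -c "
from h import *
st()"
```

```text
stand mm [-4.630e+01  1.000e-01  1.084e+02] F [-0.1  0.  -0.5] M [-0.03 -0.02  0.01] grip 0.798 yaw -1.15 t 8.25
```

Call:
move_arm --steps '[{"dx": 0, "dy": 0, "dz": -0.12, "yaw": 0}, {"dx": 0, "dy": 0, "dz": -0.12, "yaw": 0}, {"dx": 0, "dy": 0, "dz": -0.12, "yaw": 0}, {"dx": 0, "dy": 0, "dz": 0, "yaw": 0}, {"dx": 0, "dy": 0, "dz": 0, "yaw": 0}, {"dx": -0.04, "dy": 0.003, "dz": 0, "yaw": 0}, {"dx": -0.04, "dy": 0.003, "dz": 0, "yaw": 0}, {"dx": 0, "dy": 0, "dz": 0, "yaw": 0}]'

```text
time: 9.05
eef_pos: [0.6139, 0.1068, 0.0728]
eef_rot: [0.0, 0.01, 1.0, 0.0]
wrist_force: [0.9, 0.2, -0.6]
grip_width: 0.799
gripper_force: 0.0
```

Run:
```python
from h import *
st()
c=snap('side','s6.png'); print(c['pixels'][225,290:316,0].tolist())
b=np.ascontiguousarray(c['pixels'][160:270,190:350,::-1]); cv2.imwrite('pics/s6c.png',cv2.resize(b,None,fx=4.8,fy=4.8,interpolation=cv2.INTER_CUBIC))
```

```text
stand mm [-54.6   0.   72.8] F [ 0.9  0.2 -0.6] M [-0.05  0.01  0.01] grip 0.799 yaw -1.16 t 9.05
[217, 216, 216, 215, 220, 217, 220, 221, 218, 220, 212, 198, 208, 190, 199, 249, 247, 225, 126, 50, 53, 51, 49, 53, 50, 49]
```

View pics/s6c.png

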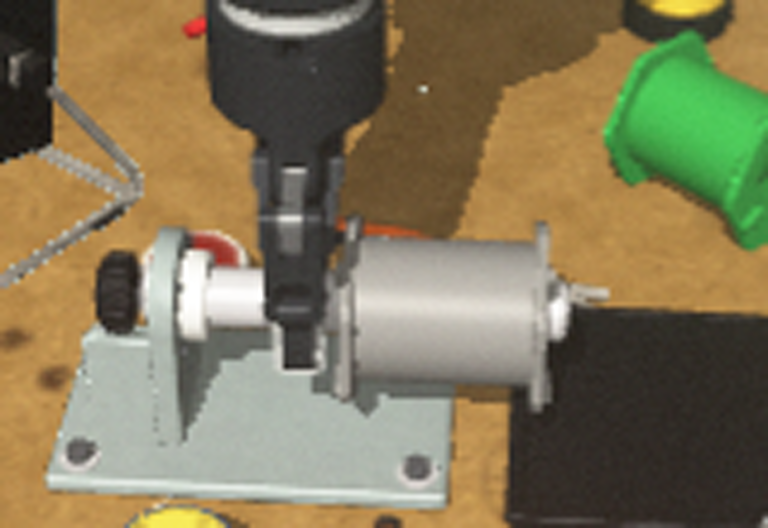

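Both fingers stand astride the spindle behind the flange at axis level (pad tip at (298,360)), and the reel front is near the spindle end at (560,310). Now the push out along the axis.

Call:
move_arm --steps '[{"dx": -0.03, "dy": 0.002, "dz": 0, "yaw": 0}, {"dx": -0.03, "dy": 0.002, "dz": 0, "yaw": 0}, {"dx": -0.03, "dy": 0.002, "dz": 0, "yaw": 0}, {"dx": -0.03, "dy": 0.002, "dz": 0, "yaw": 0}, {"dx": -0.03, "dy": 0.002, "dz": 0, "yaw": 0}]'

```text
time: 9.6
eef_pos: [0.5993, 0.1076, 0.0725]
eef_rot: [0.0, 0.01, 1.0, 0.0]
wrist_force: [1.8, 0.0, -0.2]
grip_width: 0.804
gripper_force: 0.5
```

Call:
move_arm --steps '[{"dx": -0.03, "dy": 0.002, "dz": 0, "yaw": 0}, {"dx": -0.03, "dy": 0.002, "dz": 0, "yaw": 0}, {"dx": -0.03, "dy": 0.002, "dz": 0, "yaw": 0}, {"dx": 0, "dy": 0, "dz": 0, "yaw": 0}]'

```text
time: 10.0
eef_pos: [0.5897, 0.1083, 0.0723]
eef_rot: [-0.0, 0.01, 1.0, 0.0]
wrist_force: [0.1, 0.6, 0.3]
grip_width: 0.803
gripper_force: 0.0
```

Run:
```python
from h import *
st()
c=snap('side','s7.png'); print(c['pixels'][222,300:330,0].tolist())
```

```text
stand mm [-78.9  -0.2  72.3] F [0.1 0.6 0.3] M [ 0.03  0.02 -0.04] grip 0.803 yaw -1.16 t 10.0
[208, 209, 208, 207, 208, 206, 204, 202, 206, 189, 166, 178, 150, 104, 107, 119, 158, 178, 175, 177, 179, 183, 181, 180, 184, 177, 177, 177, 176, 176]
```

Call:
move_arm --steps '[{"dx": -0.04, "dy": 0.003, "dz": 0, "yaw": 0}, {"dx": -0.04, "dy": 0.003, "dz": 0, "yaw": 0}, {"dx": -0.04, "dy": 0.003, "dz": 0, "yaw": 0}, {"dx": -0.04, "dy": 0.003, "dz": 0, "yaw": 0}, {"dx": -0.04, "dy": 0.003, "dz": 0, "yaw": 0}, {"dx": -0.03, "dy": 0.002, "dz": 0, "yaw": 0}]'

```text
time: 10.65
eef_pos: [0.5669, 0.1098, 0.0724]
eef_rot: [0.0, 0.01, 1.0, -0.0]
wrist_force: [1.1, 0.1, 0.0]
grip_width: 0.8
gripper_force: 0.6
```

Call:
move_arm --steps '[{"dx": -0.03, "dy": 0.002, "dz": 0, "yaw": 0}, {"dx": -0.03, "dy": 0.002, "dz": 0, "yaw": 0}, {"dx": -0.03, "dy": 0.002, "dz": 0, "yaw": 0}, {"dx": -0.03, "dy": 0.002, "dz": 0, "yaw": 0}, {"dx": -0.03, "dy": 0.002, "dz": 0, "yaw": 0}, {"dx": 0, "dy": 0, "dz": 0, "yaw": 0}]'

```text
time: 11.25
eef_pos: [0.5518, 0.1111, 0.0723]
eef_rot: [-0.0, 0.01, 1.0, 0.0]
wrist_force: [0.1, 0.6, 0.4]
grip_width: 0.801
gripper_force: 0.2
```

Run:
```python
from h import *
st()
c=snap('side','s8.png'); t=snap('top','t8.png')
b=np.ascontiguousarray(c['pixels'][160:290,200:380,::-1]); a=np.ascontiguousarray(t['pixels'][150:300,215:335,::-1])
b=cv2.resize(b,None,fx=2.5,fy=2.5,interpolation=cv2.INTER_CUBIC);a=cv2.resize(a,(int(120*325/150),325),interpolation=cv2.INTER_CUBIC)
cv2.imwrite('pics/s8c.png',np.hstack([b,a]))
```

```text
stand mm [-116.9    0.    72.3] F [0.1 0.6 0.4] M [-0.02 -0.07 -0.01] grip 0.801 yaw -1.16 t 11.25
```

View pics/s8c.png

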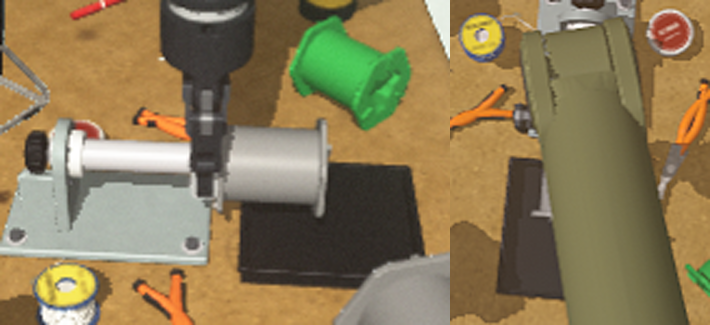

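The reel is level and its centre is nearing the spindle's end, with the tray still underneath. I'll continue slowly.

Call:
move_arm --steps '[{"dx": -0.03, "dy": 0.002, "dz": 0, "yaw": 0}, {"dx": -0.03, "dy": 0.002, "dz": 0, "yaw": 0}, {"dx": -0.03, "dy": 0.002, "dz": 0, "yaw": 0}, {"dx": -0.03, "dy": 0.002, "dz": 0, "yaw": 0}, {"dx": -0.03, "dy": 0.002, "dz": 0, "yaw": 0}, {"dx": -0.03, "dy": 0.002, "dz": 0, "yaw": 0}, {"dx": -0.03, "dy": 0.002, "dz": 0, "yaw": 0}]'

```text
time: 12.05
eef_pos: [0.5313, 0.112, 0.0725]
eef_rot: [0.0, 0.01, 1.0, -0.0]
wrist_force: [2.3, 0.4, 0.6]
grip_width: 0.802
gripper_force: 0.9
```

Call:
move_arm --steps '[{"dx": -0.03, "dy": 0.002, "dz": 0, "yaw": 0}, {"dx": -0.03, "dy": 0.002, "dz": 0, "yaw": 0}, {"dx": -0.03, "dy": 0.002, "dz": 0, "yaw": 0}, {"dx": -0.03, "dy": 0.002, "dz": 0, "yaw": 0}, {"dx": -0.03, "dy": 0.002, "dz": 0, "yaw": 0}, {"dx": -0.03, "dy": 0.002, "dz": 0, "yaw": 0}]'

```text
time: 12.65
eef_pos: [0.513, 0.1135, 0.0722]
eef_rot: [-0.0, 0.01, 1.0, -0.0]
wrist_force: [0.3, -0.5, 0.3]
grip_width: 0.802
gripper_force: 0.7
```

Call:
move_arm --steps '[{"dx": -0.03, "dy": 0.002, "dz": 0, "yaw": 0}, {"dx": -0.03, "dy": 0.002, "dz": 0, "yaw": 0}, {"dx": -0.03, "dy": 0.002, "dz": 0, "yaw": 0}, {"dx": -0.03, "dy": 0.002, "dz": 0, "yaw": 0}, {"dx": 0, "dy": 0, "dz": 0, "yaw": 0}]'

```text
time: 13.15
eef_pos: [0.5006, 0.1145, 0.0722]
eef_rot: [-0.0, 0.01, 1.0, 0.0]
wrist_force: [1.0, -0.5, -0.8]
grip_width: 0.802
gripper_force: 0.3
```

Run:
```python
from h import *
st()
c=snap('side','s9.png'); 
for r in range(206,266,4): print(r,' '.join('%3d'%x for x in c['pixels'][r,280:376:3,0]))
```

```text
stand mm [-168.2   -0.    72.2] F [ 1.  -0.5 -0.8] M [-0.03 -0.16  0.01] grip 0.802 yaw -1.16 t 13.15
206 175 172 175 180 186 184 167  79  70 116 119  64  78 105 103 108 137 183 168 163 127  54  65  58  57  92 176 185 179 173 177 175
210 250 176 177 186 178 178 162  75  66 111 111  65  72 142 106 105 135 172 172 172 174  87  58  86 186 182 185 181 180 176 179 186
214 255 254 161 159 157 190 155  78  66 109 104  63  76 179 140 128 123 162 176 182 177 175 181 176 177 166 190 185 179 179 176 178
218 209 200 194 197 192 186 186 123  64  66  65  61 118 179 171 165 159 155 145 141 130 120 153 104 100 109 170 182 178 182 180 183
222 252 251 249 248 247 245 243  88  63  50  52  61  84 173 183 180 180 176 172 170 164 161 156 147 138 105 158 175 169 181 186 186
226 230 232 233 234 233 233 235 109  72  86  83  61 123 155 190 186 183 186 184 181 179 178 179 171 171 124 108  80 167 188 179 185
230  85 106 111 116 121 129 129 158  56  47  87  77 169 134 182 183 184 187 188 187 184 186 182 184 182 148 150  47  72 183 183 178
234 178 109 115 109 108 113  49 195  66  66 175 110 149 168 170 174 176 17
[... 281 characters left out ...]
 159 164 119 109  54  49  53 154 183 184
246 170 150 179 186 188 166  57  55  55  55  49  45  53  52  50  40  46  45  68  97 112 120 129 108 131  49  50  53  46  99 180 190
250 174 154 193 190 193 162  54  50  52  52  54  51  50  53  51  51  47  48  49  49  81  99 102 155  49  52  50  48  44  55 190 184
254 171 133 196 189 174 161  55  56  50  55  53  51  50  50  49  48  49  49  49  51  50  47  97  47  48  51  48  53  44  52 189 183
258 207 149 190 182 182 127  54  56  53  55  50  50  52  47  52  48  50  50  48  50  48  49  50  50  48  51  50  48  51  50 179 185
262 171 133 189 185 175  95  53  56  54  52  52  51  53  52  52  53  51  50  48  51  50  51  50  49  48  49  53  48  97 115 127 146
```

The reel is tipping nose-down into the tray, so I'll push the tail off.

Call:
move_arm --steps '[{"dx": -0.03, "dy": 0.002, "dz": 0, "yaw": 0}, {"dx": -0.03, "dy": 0.002, "dz": 0, "yaw": 0}, {"dx": -0.03, "dy": 0.002, "dz": 0, "yaw": 0}, {"dx": -0.03, "dy": 0.002, "dz": 0, "yaw": 0}, {"dx": 0, "dy": 0, "dz": 0, "yaw": 0}, {"dx": 0, "dy": 0, "dz": 0, "yaw": 0}]'

```text
time: 13.8
eef_pos: [0.4891, 0.1151, 0.0723]
eef_rot: [-0.0, 0.01, 1.0, 0.0]
wrist_force: [1.0, -0.2, -0.2]
grip_width: 0.798
gripper_force: 0.3
```

Run:
```python
from h import *
st()
c=snap('side','s10.png'); 
for r in range(206,266,4): print(r,' '.join('%3d'%x for x in c['pixels'][r,280:376:3,0]))
```

```text
stand mm [-179.7   -0.2   72.3] F [ 1.  -0.2 -0.2] M [-0.02 -0.14 -0.04] grip 0.798 yaw -1.17 t 13.8
206 175 171 175 178 184 184 182 170 123  66  63 110 114  60 102 106 106 105 171 163 128  55  69  57  60  93 177 188 182 175 177 178
210 250 174 179 184 179 175 179 188 128  72  63 110 116  65  86 132 103 100 174 170 171  86  59  85 183 185 187 185 180 173 178 186
214 255 254 162 158 158 192 172 164 126  75  63 113 103  61  81 156 124 131 160 184 176 178 181 175 175 166 190 184 177 175 178 177
218 209 202 197 198 193 185 186 236 156  65  61  61  64  63 110 158 164 160 151 143 138 128 123 145 172  99  99 127 178 179 180 182
222 252 251 249 248 246 244 241 242 239  61  59  50  50  60 146 164 180 176 175 173 172 163 162 155 149 142 120 158 172 181 184 185
226 231 231 232 233 232 235 235 236 236  63  65  75  72  64 169 186 187 184 184 182 183 179 179 180 172 175 168 169 166 187 182 182
230  85 105 113 115 120 127 127 150 155 183  52  52  79  71 188 183 185 188 187 186 185 188 185 188 186 184 170 175 117 185 181 176
234 177 106 113 110 112 110  49  50  50 200  61  61 189 118 117 170 172 175
[... 280 characters left out ...]
 155 162 164 156 130  75  51 151 179 181
246 170 147 179 183 185 164  52  53  55  52  51  83  72  46  51  46  42  43  45  69  99 110 119 130 139 110  96  48  49  98 184 186
250 172 152 193 190 193 160  55  55  55  56  51  55  55  55  48  46  49  47  48  48  49  53  85  98 101 156  51  53  44  53 188 183
254 170 136 193 186 172 161  52  54  55  54  51  53  54  53  49  49  47  48  51  47  47  50  50  64 145  52  52  49  47  50 191 183
258 207 150 191 183 183 129  53  52  55  52  54  52  49  51  53  51  48  50  51  53  49  49  46  48  48  47  47  54  46  49 176 182
262 169 131 188 184 172  91  53  56  51  54  56  54  51  50  53  51  48  49  46  45  50  48  48  48  53  50  51  49  99 116 125 148
```

The reel is still tilted, most likely held by friction between its tail and the pads, well beyond the spindle end. I'll push a little more, then back off so the tail can drop.

Call:
move_arm --steps '[{"dx": -0.03, "dy": 0.002, "dz": 0, "yaw": 0}, {"dx": -0.03, "dy": 0.002, "dz": 0, "yaw": 0}, {"dx": 0.06, "dy": -0.004, "dz": 0, "yaw": 0}, {"dx": 0.06, "dy": -0.004, "dz": 0, "yaw": 0}, {"dx": 0, "dy": 0, "dz": 0, "yaw": 0}, {"dx": 0, "dy": 0, "dz": 0, "yaw": 0}]'

```text
time: 14.45
eef_pos: [0.496, 0.1145, 0.0724]
eef_rot: [0.0, 0.01, 1.0, -0.0]
wrist_force: [1.7, -0.2, 0.1]
grip_width: 0.796
gripper_force: 0.6
```

Run:
```python
from h import *
st()
c=snap('side','s11.png'); 
for r in range(206,266,4): print(r,' '.join('%3d'%x for x in c['pixels'][r,280:376:3,0]))
```

```text
stand mm [-172.9   -0.4   72.4] F [ 1.7 -0.2  0.1] M [-0.09 -0.3   0.04] grip 0.796 yaw -1.19 t 14.45
206 174 174 173 180 186 182 184 105  51  69 124 115  64 102 106 106 103 185 170 163 127  58  67  61  61  93 176 188 181 171 175 177
210 250 174 180 185 178 179 180 114  61  59 110 103  62 106 102 103 104 171 172 168 174  86  59  84 184 183 185 182 179 174 178 186
214 255 254 162 161 154 192 169 115  77  63 109  98  58 107 108 173 185 185 174 184 179 175 180 132 163 163 190 183 176 180 177 178
218 208 201 199 197 193 187 187 235  73  67  66  65  65 106 139 181 183 181 185 179 176 175 183  85  87 174 178 183 176 183 180 181
222 252 251 250 248 247 244 242 241  58  51  50  53  69 114 155 154 154 155 157 154 157 155 157 156 130 189 174 177 171 177 182 184
226 229 231 232 233 233 234 234 234  68  87  87  80  71 182 181 177 177 177 179 179 180 178 177 179 179 187 116  79 164 187 180 183
230  86 104 112 112 120 126 127 149 185  55  54 116 100 193 192 196 192 193 193 192 193 193 192 192 193 165  52  53  73 184 180 177
234 178 109 111 108 113 108  51  50 187  61  62 186 177 204 201 205 203 20
[... 281 characters left out ...]
 164 163 161 148  48  54  48 152 179 184
246 172 150 182 188 188 165  54  53  56  56 100  90 142 131 129 129 130 127 129 127 127 125 128 127 109 156  51  52  46 100 184 189
250 174 152 194 192 192 164  53  57  55  54  98 102  97  40  44  43  44  41  45  45  46  42  40  78  83  97  51  51  44  53 191 184
254 170 137 196 189 174 162  57  54  55  52  52  69  47  48  49  51  49  50  51  49  46  49  54  48  54  46  52  48  48  53 190 179
258 207 149 193 183 180 130  53  57  53  51  52  52  51  50  49  48  51  50  51  52  49  48  48  47  51  54  51  49  50  53 179 184
262 169 133 186 184 175  92  54  56  57  52  54  53  52  53  50  51  51  50  50  51  51  49  47  47  49  52  50  53 100 115 126 145
```

The reel now lies level in the tray, beyond the spindle. I'll nudge it 8 mm further for margin, back off and lift away.

Call:
move_arm --steps '[{"dx": -0.03, "dy": 0.002, "dz": 0, "yaw": 0}, {"dx": -0.03, "dy": 0.002, "dz": 0, "yaw": 0}, {"dx": -0.02, "dy": 0.001, "dz": 0, "yaw": 0}, {"dx": 0, "dy": 0, "dz": 0, "yaw": 0}, {"dx": 0.03, "dy": -0.002, "dz": 0, "yaw": 0}, {"dx": 0.05, "dy": -0.003, "dz": 0, "yaw": 0}, {"dx": 0, "dy": 0, "dz": 0, "yaw": 0}]'

```text
time: 15.2
eef_pos: [0.4959, 0.1146, 0.0722]
eef_rot: [0.0, 0.01, 1.0, -0.0]
wrist_force: [-0.1, 0.0, -0.1]
grip_width: 0.799
gripper_force: 0.0
```

Run:
```python
from h import *
st()
c=snap('side','s12.png'); 
for r in range(214,258,4): print(r,' '.join('%3d'%x for x in c['pixels'][r,298:376:2,0]))
```

```text
stand mm [-172.9   -0.2   72.2] F [-0.1  0.  -0.1] M [ 0.01 -0.    0.04] grip 0.799 yaw -1.19 t 15.2
214 171 173  82  78  61  74 109 108  62  61  97 109 108 132 179 184 183 185 178 182 182 179 171 181 179 174 174 175 171 167 191 185 185 181 175 178 176 180 178
218 190 205 216  71  63  64  65  63  67  62  83 102 135 182 183 181 181 182 181 180 175 173 179 177 182 177 177 156  85  92 129 181 178 177 182 182 179 181 179
222 242 242 226  57  63  52  52  55  60  64  92 124 142 142 139 138 141 137 139 136 136 136 135 136 135 138 135 135 131  90 168 185 175 171 172 179 183 183 183
226 234 234 225  64  72  89  85  82  58  63 132 165 173 174 172 173 172 173 173 171 170 173 172 171 173 171 170 169 172 156 171 133  83 167 188 183 179 182 181
230 128 145 156 183  52  54  51  77  68  88 174 173 188 188 192 187 185 186 188 188 187 186 188 187 188 186 188 184 186 186 172 179 114  70 183 190 181 176 181
234  50  50  87 191  65  63  67 150  70  86 148 199 211 210 209 209 208 207 208 207 208 206 204 205 207 206 201 203 200 205 146 157  48  54 172 184 172 174 174
238  53  57 103 187  63  61  59 130  66 176 148 190 188 187 188 189 187 188 190 186 189 188 189 190 189 189 192 190 190 192 118 193  44  50 158 178 170 179 181
242  53  59  51  54  47  53  49  43  66 105 136 168 172 171 171 168 174 170 172 172 169 173 168 173 171 172 172 175 175 174 117 157  49  50  71 169 179 187 185
246  52  57  55  55  53  59  52  53  93  87 145 137 143 146 147 147 144 146 146 147 145 146 147 146 146 144 150 148 150 124 136  91  52  50  53 167 184 185 194
250  53  52  55  55  52  54  54  53 146  88 146  59  66  65  64  65  71  66  75  77  77  80  82  81  83  91  87  91  91  89 147  56  52  45  49 123 190 184 180
254  52  56  54  55  58  55  52  51  51  96 127  48  54  49  50  51  53  52  52  49  52  47  49  53  52  52  52  51  73 132  95  48  53  46  52  70 188 184 184
```

No contact force now. I'll lift straight up, clear of everything.

Call:
move_arm --steps '[{"dx": 0, "dy": 0, "dz": 0.1, "yaw": 0}, {"dx": 0, "dy": 0, "dz": 0.2, "yaw": 0}, {"dx": 0, "dy": 0, "dz": 0.3, "yaw": 0}, {"dx": 0, "dy": 0, "dz": 0.3, "yaw": 0}, {"dx": 0, "dy": 0, "dz": 0.3, "yaw": 0}, {"dx": 0, "dy": 0, "dz": 0.3, "yaw": 0}, {"dx": 0, "dy": 0, "dz": 0, "yaw": 0}]'

```text
time: 15.95
eef_pos: [0.4978, 0.1153, 0.2277]
eef_rot: [0.004, 0.01, 1.0, 0.002]
wrist_force: [-0.1, 1.1, -0.2]
grip_width: 0.801
gripper_force: 0.0
```

Call:
move_arm --steps '[{"dx": 0.1, "dy": 0.35, "dz": 0, "yaw": 0}, {"dx": 0.1, "dy": 0.35, "dz": 0, "yaw": 0}, {"dx": 0.1, "dy": 0.35, "dz": 0, "yaw": 0}, {"dx": 0, "dy": 0.35, "dz": 0, "yaw": 0}, {"dx": 0, "dy": 0.35, "dz": 0, "yaw": 0}, {"dx": 0, "dy": 0.35, "dz": 0, "yaw": 0}, {"dx": 0, "dy": 0, "dz": 0, "yaw": 0}]'

```text
time: 16.65
eef_pos: [0.5226, 0.3312, 0.2213]
eef_rot: [-0.001, 0.006, 1.0, 0.001]
wrist_force: [-0.9, -0.3, -1.2]
grip_width: 0.804
gripper_force: 0.0
```

Run:
```python
from h import *
st()
c=snap('side','s13.png');t=snap('top','t13.png');p=np.load('stand.npy')
g=t['pixels'][180:300:4,225:315:3,0]
for r,row in zip(range(180,300,4),g): print(r,' '.join('%3d'%x for x in row))
for n,q in dict(end=(-.174,0,.088),b=(-.19,0,.09),f=(-.28,0,.09),bw=(-.19,0,.05)).items(): print(n,[round(x) for x in proj(t,W(p,q))],[round(x) for x in proj(c,W(p,q))])
# tray / bystander changes vs start (mean abs diff in windows)
t0=load('top0.png')
for n,(u,v) in dict(spool=(230,166),tin=(317,164),cut=(222,204),pl=(324,212),traybot=(269,285),trayL=(240,257),trayR=(300,260)).items():
    w=(slice(v-10,v+10),slice(u-10,u+10)); print(n,np.abs(t['pixels'][w].astype(int)-t0['pixels'][w]).mean().round(1))
```

```text
stand mm [-161.   217.6  221.3] F [-0.9 -0.3 -1.2] M [ 0.02 -0.01 -0.04] grip 0.804 yaw -0.7 t 16.65
180 182 180 184 195 126 124 125 126 179 181 169 171 171 170 172 183 228 193 150 168 168 171 151 125 121 134 135 132 117 117
184 178 181 184 184 183 185 186 176 185 185 170 170 172 171 171 185 229 190 142 175 172 169 151 124 119 132 129 129 158 179
188 179 182 181 179 185 171 188 179 191 179 170 169 169 172 171 194 230 186 136 174 173 172 118 125 116 132 132 129 165 185
192 182 185 182  89 241  96 123 177 184 178 172 172 171 170 172 200 228 184 126 173 170 172 120 125 119 126 127 131 169 176
196 176 181 184 228 120 128 181 180 176 183 169 170 169 172 171 203 223 180 120 173 173 173 120 126 123 132 130 128 185 173
200 155 243 201 211 173 171 187 188 179 171 170 171 172 170 171 202 213 176 125 176 173 173 120 125 120 128 130 130 186 178
204 212  94  57  58  65 108 110 118 119 174 191 193 172 171 169 204 205 172 131 171 173 176 125 125 119 130 130 126 186 181
208 160 190 189 188 182 189 182 183 185 180 114 106 147 170 169 211 200 166 138 172 171 174  89 131 134 130 128 131 187 175
212 182
[... 2186 characters left out ...]
66  65  67  66  71 132 114 175 177 177
284 124 123 124 128  52  58  70  68  68  71  71  72  73  73  75  75  75  75  75  75  73  76  72  71  70 123 163 182 180 177
288 125 128 125 127 127 125 126 126 156 166 190 153 149 148  87  78  63  62  63  68  70  72  69  69  94 122 171 174 173 172
292  82 128 121 124 126 119 122 121 145 178 181 177 182 177 168 185 182 174 173 166 177 183 181 188 188 164 182 174 170 172
296  76 114 131 122 120 114 178 178 179 175 183 181 176 187 177 169 177 182 181 180 172 164 172 178 173 180 172 186 180 167
end [272, 231] [307, 219]
b [271, 238] [315, 218]
f [269, 276] [357, 220]
bw [271, 239] [314, 233]
spool 3.4
tin 3.8
cut 2.9
pl 9.5
traybot 9.6
trayL 19.8
trayR 10.5
```

Call:
move_arm --steps '[{"dx": 0, "dy": 0.2, "dz": 0.1, "yaw": 0}, {"dx": 0, "dy": 0.2, "dz": 0.1, "yaw": 0}, {"dx": 0, "dy": 0, "dz": 0, "yaw": 0}, {"dx": 0, "dy": 0, "dz": 0, "yaw": 0}, {"dx": 0, "dy": 0, "dz": 0, "yaw": 0}, {"dx": 0, "dy": 0, "dz": 0, "yaw": 0}, {"dx": 0, "dy": 0, "dz": 0, "yaw": 0}]'

```text
time: 17.45
eef_pos: [0.5255, 0.3635, 0.2421]
eef_rot: [-0.0, 0.011, 1.0, -0.0]
wrist_force: [0.2, -0.0, -0.0]
grip_width: 0.805
gripper_force: 0.0
```

Run:
```python
from h import *
t=snap('top','t14.png');c=snap('side','s14.png');t0=load('t13.png')
print('still',np.abs(t['pixels'][236:280,240:280].astype(int)-t0['pixels'][236:280,240:280]).mean())
for r in (240,260,276): print(r,t['pixels'][r,236:284,0].tolist())
print('side col 335',c['pixels'][205:275,335,0].tolist()); print('side col 318',c['pixels'][205:275,318,0].tolist());print('col 354',c['pixels'][205:275,354,0].tolist())
```

```text
still 3.2367424242424243
240 [181, 179, 177, 185, 153, 76, 107, 105, 105, 101, 101, 99, 104, 111, 109, 113, 116, 116, 116, 118, 117, 118, 118, 117, 117, 117, 118, 117, 118, 117, 118, 117, 111, 111, 107, 100, 100, 100, 90, 79, 76, 75, 71, 67, 66, 73, 76, 76]
260 [180, 185, 164, 74, 65, 69, 68, 69, 64, 78, 134, 162, 163, 164, 166, 167, 174, 181, 183, 177, 170, 164, 162, 160, 156, 150, 145, 140, 135, 128, 122, 117, 107, 102, 100, 98, 82, 65, 66, 66, 65, 67, 66, 67, 67, 66, 66, 66]
276 [119, 66, 62, 66, 82, 101, 111, 115, 141, 153, 140, 143, 151, 163, 158, 149, 151, 153, 153, 155, 157, 152, 150, 152, 149, 149, 149, 150, 150, 153, 142, 127, 125, 111, 97, 99, 99, 98, 97, 98, 99, 84, 67, 66, 65, 67, 66, 66]
side col 335 [101, 99, 100, 101, 103, 98, 103, 103, 107, 106, 108, 106, 109, 109, 111, 108, 102, 104, 102, 108, 51, 41, 40, 63, 77, 142, 155, 160, 167, 175, 179, 183, 187, 189, 192, 200, 203, 211, 213, 208, 200, 194, 190, 184, 180, 177, 172, 166, 161, 153, 143, 134, 116, 98, 42, 51, 50, 52, 52, 49, 51, 52, 50, 52, 56, 57, 44, 54, 53, 63]
side col 318 [54, 52, 46, 48, 47, 48, 57, 61, 87, 84, 96, 79, 73, 68, 63, 63, 62, 59, 62, 60, 60, 63, 61, 61, 62, 61, 65, 61, 63, 61, 63, 60, 62, 56, 59, 59, 61, 64, 63, 61, 62, 62, 63, 61, 56, 85, 89, 91, 86, 90, 89, 90, 85, 84, 82, 85, 85, 79, 76, 56, 46, 47, 44, 45, 49, 45, 46, 51, 53, 96]
col 354 [62, 60, 119, 178, 184, 186, 184, 182, 179, 173, 180, 185, 180, 182, 177, 186, 187, 186, 184, 171, 147, 78, 79, 84, 122, 138, 149, 158, 167, 173, 180, 185, 187, 186, 193, 198, 202, 204, 207, 204, 198, 194, 191, 186, 182, 178, 174, 171, 161, 154, 149, 136, 121, 98, 72, 78, 73, 75, 64, 68, 103, 161, 174, 177, 149, 150, 151, 152, 153, 151]
```

Run:
```python
from h import *
t=load('t14.png');c=load('s14.png');p=np.load('stand.npy')
from scipy.optimize import least_squares
k,q=np.cos(p[2]),np.sin(p[2])
# axis point at unknown (x,y,z): match top col 259 row258, and side row at col 335 -> solve y,z with own x
o1,d1=ray(t,258.9,258.5)
best=least_squares(lambda a:[proj(c,o1+d1*a[0])[1]-243.8],[1.28]); P=o1+d1*best.x[0]; print('axis pt',P,proj(c,P))
for n,(u,v) in dict(backL=(241.5,240),backR=(274.5,240),fL=(239.5,276),fR=(277.5,276)).items():
    W0=atz(t,u,v,P[2]);d=W0[:2]-p[:2];print(n,W0[:2].round(4),'stand',round(k*d[0]+q*d[1],4),round(-q*d[0]+k*d[1],4))
print(sense()['time'])
```

```text
axis pt [0.43063743 0.14661275 0.04345688] (np.float64(336.85732800589767), np.float64(243.8))
backL [0.4761 0.1905] stand -0.1978 0.0741
backR [0.477  0.1084] stand -0.1914 -0.0077
fL [0.3868 0.1941] stand -0.2872 0.0717
fR [0.3878 0.1001] stand -0.2798 -0.022
17.55
```

The reel's axis is at z ≈ 44 mm, against 46 mm expected with a flat on the tray floor. It is level, inside the tray and about 17 mm beyond the spindle end.

```bash
python3 -c "
from cell import *
print(close_job())"
```

```text
the job is handed in; nothing more can be done
None
```

The reel is off the spindle and lies flat on the tray floor, about 17 mm clear of the spindle's open end. It slid out over the key without resistance, the tray and bystanders look unmoved in the final images, and I handed the job in at about 17.6 s.

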